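Set the brush-head length jig to its gauge line

ROBOT

A 7-joint arm with a two-finger parallel gripper is mounted at the origin on the work surface. World frame = base frame: x ahead of the robot, y to its left, z up, the work surface at z = 0. Lengths are in m, angles in degrees, forces in N, time in s.
With the tool pointing down it reaches from about 0.35 to 0.775 m from the base axis. Payload 3.1 kg.
Tool frame: the origin (TCP) lies on the centre line of the jaws, within the pads' length; the fingertips stand 17 mm ahead of it and the grasp point (between the pads) lies 2 mm behind it (robot.tip_reach is the distance from the TCP to the fingertips, in m); z points along the fingers, y is the direction in which the jaws open and shut (so a half turn about z gives the same grasp; the last joint's range is limited). The gripper opens to 85 mm and grips with 20 to 120 N. Pads are 22 mm wide; open, the fingers measure 114 mm over their backs; the gripper's body (76 mm by 85 mm) begins 54 mm behind the grasp point. The pads swing forward as they close: fully open they stand 13 mm farther back than shut.
Start: joints at [70.033, 17.813, 0.802, 86.603, -0.252, 75.585, -1.558], TCP at [0.166, -0.524, 0.248] pointing down, gripper open.
Joint ranges: [-154.91, 154.91], [-16.99, 109.72], [-72.82, 74.43], [7.12, 147.25], [-82.49, 262.49], [11.32, 116.49], [-174.64, 174.64]. Speed limits (degrees/s): [159.86, 159.86, 180, 180, 180, 180, 180].

INTERFACE

Orientations are given as [roll, pitch, yaw] about the fixed x, y, z axes, in that order (R = Rz(yaw) Ry(pitch) Rx(roll)).
In Python, from station import robot, fingers, vision, workorder, recognise gives the robot as it stands. Calls block until the motion is done:
- robot.move_to(position, orientation): joint-space move of the TCP to a pose.
- robot.line_to(position, orientation=None, velocity=0.15, f_stop=None): straight line of the TCP; orientation=None keeps the orientation; velocity is the mean speed in m/s. With f_stop (N) it stops when the force on the tool has changed by that much, and returns True; else False.
- robot.move_j(angles): joint-space move.
- fingers.gripper_to(opening, force=None): opening from 0.0 (shut) to 1.0 (fully open); force is the grip in N (None keeps the last); returns when the fingers have stopped.
- robot.pause(seconds).
- robot.inverse_kinematics(position, orientation): joint angles nearest the present ones, or None.
- vision.grab_frame(name): name is "scene" or "top" or "wrist"; returns the picture (420x560x3 uint8, red, green, blue); there is no depth.
- vision.calibration(name): a dict with "mtx" (3x3 intrinsics, pixels), "extrinsics" (4x4, takes a point from world to camera coordinates); the wrist camera has in their place "T_tool_cam" (4x4, takes a point from camera to tool coordinates, whose origin is the TCP and whose axes are the flange's). Camera axes: x right, y up, looking along -z (the intrinsics and any distortion apply to the point x, -y, -z); pixel columns grow to the right and rows downward; lengths in m; the calibration is good to about 2 mm. A picture is of the moment at which its call begins: read the wrist's pose just before it. calibration takes no time and is no camera call.
A pose or a line that the arm cannot do raises robot.PlanningError and nothing moves.
- workorder.close_job(): hands the job in, once; it reports no verdict.
Trained networks look in the newest picture that a camera, given by its name, has taken for a name from the list of things; names that differ only in an ending like _2 or _b are one class to them, and where a whole thing is asked for, a point or a joint stands for the part that bears it (a point fixed in the world has none). Each returns a list of dicts, best first, with "p" (0 to 1); they miss things now and then, are a little off and sometimes report something else, mostly with a low value. They report only what shows in the picture. A call takes as long as a camera call.
- recognise(label, camera): "rect" ([centre column, centre row, width, height] in pixels, round what is visible of it).
Readings, each from a call of its own:
- robot.current_time_s(): time.
- robot.current_joint_positions(): joint angles.
- robot.current_dq(): joint speeds.
- robot.current_joint_torque(): joint torques, N m.
- robot.current_tool_pos(): TCP position.
- robot.current_eef_rot(): TCP orientation.
- robot.current_contact_force(): force on the tool from outside, world axes, zero at the start.
- robot.current_torque(): the same for the moment, N m.
- robot.current_finger_gap(): opening from 0.0 (shut) to 1.0 (fully open).
Only numpy, scipy, OpenCV 4.12 (cv2) and the standard library are available. Lean on these libraries where they do the work, as an engineer would, in place of code of your own. Each camera call takes 0.05 s, during which the arm holds its last target. There are 200 camera calls.

TASK

Set the length jig for the next batch of brush heads: with the fingertips resting lightly on top of the knurled wheel, roll it until the sliding stop has closed the gap down to the gauge line, its front edge level with the line. Turn the wheel only by rolling it under the fingertips: do not grip it or lean hard on it, do not push the stop itself, and leave the spools, tools and other loose things where they are. Finish with the hand clear of the jig.

Things in the scene. Friction and masses are not known exactly. Their poses are not given: they have to be found in the camera images.
- jig: the length jig, fixed to the bench: a dark steel bed 280 (x) x 110 (y) x 20 mm high. Origin: centre of its underside. Its x axis runs from the wheel end to the end plate. On the bed floats a sprung steel sled that carries the wheel (centre at x = -85 mm) between two grey cheeks 84 mm long, tops 76 mm above the bench, and the stop. A fixed steel end plate, top 62 mm up, has its face at x = +100 mm
- wheel: the knurled dark steel wheel, 70 mm in diameter, 34 mm wide, axle level along the jig's y; origin at its centre, 60 mm above the bench; its frame turns with it. Rolling its top towards the jig's +x drives the stop towards +x (closes the gap), rolling back opens it: 14 mm of stop per rad, 0.4 mm per mm of rim. Drag at the rim about 1.7 N; it stays where it is left
- wheel_top (a point): the highest point of the wheel's rim, mid-width, 95 mm above the bench when not pressed and 19 mm above the cheeks; does not turn with the wheel; axes as the jig's. Under a fingertip the sled, with wheel and stop, yields straight down up to 8 mm, starting at about 2 N, then 1.4 N per mm (13 N at the bottom, rigid beyond), and springs back
- stop: the sliding stop: a black block 20 (x) x 50 (y) mm, top 60 mm above the bench, with a wing at each side bearing a white line 4 mm wide behind its front edge. Origin: on its front (+x) face, mid-width, at its underside. It slides along the jig's x on the sled, driven by the wheel; its front face travels between x = -19 and +69 mm of the jig. The gap is from this face to the end plate
- stop_edge (a point): the front edge of the stop at the height of its wings' tops, mid-width, in the plane of its front (+x) face, 46 mm above the bench when the wheel is not pressed; axes as the jig's
- gauge_line (a point): the gauge line: the middle of a black line 4 mm wide along the jig's y on two aluminium blocks (24 mm long in x) clipped over the bed's long sides, fixed during the job; the point is on the line, midway between the blocks, 46 mm above the bench; axes as the jig's. The stop is set when stop_edge has the same place along the jig's x as this point
- spool_light: a spool of light thread standing upright, 32 mm in diameter, 44 mm high; origin under its centre; to be left alone
- spool_dark: a spool of dark thread standing upright, 32 mm in diameter, 44 mm high; origin under its centre; to be left alone
- shaping_cup: a steel shaping cup for hair, 40 mm in diameter at the foot, 48 mm high; origin under its centre; to be left alone
- ferrule: a brass ferrule, a cone 22 mm wide at the foot, 34 mm high; origin under its centre; to be left alone
- brush: a wooden-handled brush lying on the bench, about 170 mm long; to be left alone
- card_tray: an open card tray 100 x 160 x 45 mm; origin under its centre; to be left alone
- pliers: pliers with red handles lying flat, about 150 mm long, 13 mm high; to be left alone

How it is judged (in metres and radians):
On the way, in this order (a step that is already met when the one before it is completed fails the run):
1. a fingertip rests on the wheel (contact force between the fingers and wheel above 0.5 N), for 0.1 s.
2. the stop's front edge is at the gauge line, within 2.5 mm (x of stop_edge in the frame of gauge_line between -0.0025 and 0.0025 m), for 0.2 s.
At the end, for the whole second after the job is handed in: the stop's front edge is within 2.5 mm of the gauge line along the jig, at rest, and every loose thing is within 20 mm of where it stood (all of step 2 and linear speed of stop below 0.003 m/s and distance of each of spool_light, spool_dark, shaping_cup, ferrule, brush, card_tray, pliers from where it was at the start of the episode below 0.02 m); the robot touches nothing.
It fails at once if the wheel is leaned on with more than 25 N (contact force between anything else and wheel above 25 N).
It fails at once if the wheel is gripped between the fingers instead of rolled under them (contact force between the fingers and wheel above 0.5 N and z of the grasp point in the frame of wheel_top below -0.005 m).
It fails at once if the stop is pushed directly (contact force between any of the fingers, the arm and stop above 1 N).
It fails at once if a loose thing is moved, lifted or carried more than 20 mm (distance of any of spool_light, spool_dark, shaping_cup, ferrule, brush, card_tray, pliers from where it was at the start of the episode above 0.02 m).
It also fails if it takes over 51 s, if anything falls off the work surface, if the arm or the gripper's body presses on something with over 40 N, if the wrist force passes 120 N, or if a joint passes its speed limit or range.

## Working session

There is one attempt and no reset: what is moved stays moved. The work goes in short steps, each a Python script; the robot and the scene stay as the last script left them, time stands still between calls to the robot, and variables do not carry over. Pictures are saved under pics/ and viewed, about 8 in all and at most 12, crops included, and the job is handed in when it is done.

```bash
mkdir -p pics; ls
python3 - <<'E'
from station import robot, fingers, vision, workorder, recognise
import cv2
for n in ["scene","top"]:
    im=vision.grab_frame(n); cv2.imwrite(f"pics/{n}0.png",im[:,:,::-1])
    c=vision.calibration(n); print(n,c)
    for l in ["jig","wheel","stop","card_tray","shaping_cup"]:
        print(l,[(r["rect"],round(r["p"],2)) for r in recognise(l,n)[:2]])
print(vision.calibration("wrist"),robot.current_time_s(),robot.current_eef_rot(),robot.tip_reach)
E
```

```text
pics
scene {'mtx': array([[462.61268303,   0.        , 278.45017058],
       [  0.        , 462.61268303, 209.12071961],
       [  0.        ,   0.        ,   1.        ]]), 'extrinsics': array([[-0.72699285,  0.68664122,  0.00228882,  0.43776717],
       [-0.42679427, -0.45448175,  0.78185228,  0.15778634],
       [ 0.53789223,  0.56742416,  0.62345952, -1.57861143],
       [ 0.        ,  0.        ,  0.        ,  1.        ]])}
jig [([292.9, 261.8, 117.5, 71.6], 0.67)]
wheel [([324.0, 236.0, 28.3, 20.4], 0.76), ([408.1, 324.0, 63.5, 19.4], 0.3)]
stop [([268.9, 240.8, 13.1, 18.4], 0.73), ([299.2, 254.9, 14.4, 22.9], 0.53)]
card_tray [([177.7, 179.6, 55.5, 39.3], 0.6)]
shaping_cup [([268.9, 299.9, 18.8, 22.6], 0.63), ([278.0, 262.6, 26.0, 43.2], 0.57)]
top {'mtx': array([[538.58860583,   0.        , 281.29018724],
       [  0.        , 538.58860583, 215.03973123],
       [  0.        ,   0.        ,   1.        ]]), 'extrinsics': array([[-0.02428313, -0.99946053, -0.02211298,  0.00484115],
       [ 0.98418027, -0.02778325,  0.17497797, -0.59421728],
       [-0.17549794, -0.01751414, 
[... 260 characters left out ...]
, 212.5, 27.1, 15.6], 0.57)]
card_tray [([442.1, 192.6, 74.0, 55.8], 0.87)]
shaping_cup [([226.1, 157.5, 15.1, 18.2], 0.66)]
{'mtx': array([[339.99808715,   0.        , 278.54040233],
       [  0.        , 339.99808715, 208.86766596],
       [  0.        ,   0.        ,   1.        ]]), 'T_tool_cam': array([[ 3.89791481e-05,  9.60538972e-01,  2.78145431e-01,
         7.17126589e-02],
       [ 9.99999727e-01,  1.67765804e-04, -7.19496738e-04,
        -1.09548191e-03],
       [-7.37767950e-04,  2.78145383e-01, -9.60538704e-01,
        -1.25135450e-01],
       [ 0.00000000e+00,  0.00000000e+00,  0.00000000e+00,
         1.00000000e+00]])} 0.6 [1.79999410e+02 1.46613634e-03 1.75812547e+01] 0.017
```

Run:
```python
import cv2
a=cv2.imread("pics/top0.png")[120:290,160:330]
b=cv2.imread("pics/scene0.png")
cv2.imwrite("pics/topc.png",cv2.resize(a,(590,590),interpolation=cv2.INTER_CUBIC))
cv2.imwrite("pics/scenec.png",cv2.resize(b[140:350,130:450],(800,525),interpolation=cv2.INTER_CUBIC))
```

```text
(no output)
```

View pics/topc.png

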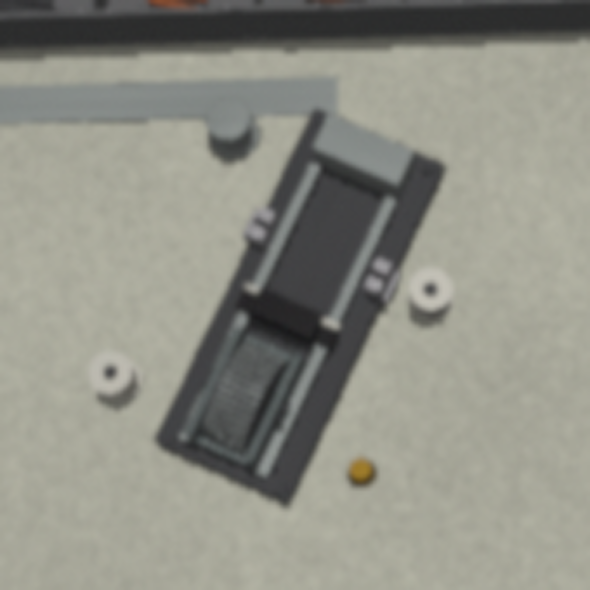

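View pics/scenec.png

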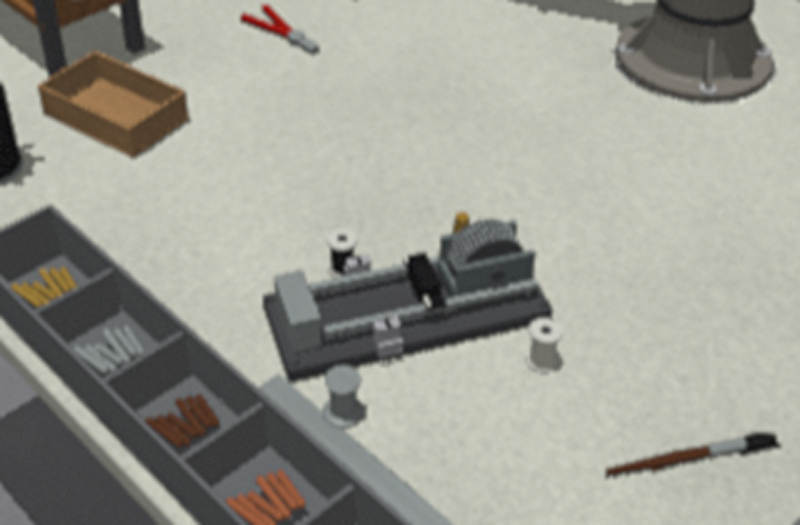

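The top crop shows the jig with the wheel at the near end (about 243,390), the stop's wing lines at (252,288) and (332,323), and the gauge blocks at (260,226) and (380,275). The spools, cup and ferrule stand beside it. Next I'll work out the poses and get a close wrist view.

```bash
cat > h.py <<'E'
import numpy as np, cv2
from station import robot, fingers, vision, workorder, recognise
from scipy.spatial.transform import Rotation as Ro
def cam(name):
    c=vision.calibration(name)
    if name!="wrist": 
        T=np.linalg.inv(c["extrinsics"])
    else:
        W=np.eye(4); W[:3,:3]=Ro.from_euler("xyz",robot.current_eef_rot(),degrees=True).as_matrix(); W[:3,3]=robot.current_tool_pos()
        T=W@c["T_tool_cam"]
    return c["mtx"],T
def back(px,z,C):
    K,T=C; px=np.atleast_2d(px)
    d=np.c_[(px[:,0]-K[0,2])/K[0,0],-(px[:,1]-K[1,2])/K[1,1],-np.ones(len(px))]@T[:3,:3].T
    o=T[:3,3]; return o+d*((z-o[2])/d[:,2])[:,None]
def proj(P,C):
    K,T=C; p=(np.atleast_2d(P)-T[:3,3])@T[:3,:3]
    return np.c_[K[0,0]*p[:,0]/-p[:,2]+K[0,2],K[1,1]*-p[:,1]/-p[:,2]+K[1,2]]
E
python3 - <<'E'
from h import *
C=cam("top"); f=lambda p:np.array(p)/3.4706+[160,120]-.36
c=back(f([(320,108),(445,165),(288,505),(158,438)]),.02,C); print(c.round(3))
near=(c[2]+c[3])/2; far=(c[0]+c[1])/2; print(np.linalg.norm(c[0]-c[1]),np.linalg.norm(far-near))
x=(far-near);x/=np.linalg.norm(x); yaw=np.arctan2(x[1],x[0]); o=c.mean(0); print("jig",o,np.degrees(yaw))
y=np.array([-x[1],x[0],0])
J=lambda P:np.c_[(P-o)@x,(P-o)@y]
print("stop wing",J(back(f([(252,288),(332,323)]),.046,C)).round(4))
print("gauge",J(back(f([(260,226),(380,275)]),.046,C)).round(4))
print("wheel",o-.085*x, "top view",J(back(f([(243,390)]),.095,C)))
R=np.linalg.norm(o[:2]);print(R)
for l in ["spool_light","spool_dark","shaping_cup","ferrule"]:
    print(l,[(J(back(r["rect"][:2],.03,C)).round(3),r["p"]) for r in recognise(l,"top")[:2]])
E
```

```text
[[ 0.773  0.063  0.02 ]
 [ 0.726 -0.03   0.02 ]
 [ 0.474  0.09   0.02 ]
 [ 0.526  0.185  0.02 ]]
0.10432385161633005 0.2772073985421282
jig [0.62474629 0.07698276 0.02      ] -26.007129616711683
stop wing [[-0.0102  0.0344]
 [-0.0096 -0.0297]]
gauge [[ 0.0339  0.049 ]
 [ 0.0369 -0.0464]]
wheel [0.54835343 0.11425381 0.02      ] top view [[-0.08463574 -0.00028328]]
0.6294714233520171
spool_light [(array([[ 0.24 , -0.439]]), 0.45), (array([[-0.104,  0.099]]), 0.44)]
spool_dark [(array([[ 0.041, -0.084]]), 0.53)]
shaping_cup [(array([[0.093, 0.103]]), 0.66)]
ferrule [(array([[ 0.035, -0.   ]]), 0.55), (array([[-0.1  , -0.098]]), 0.37)]
```

```bash
cat >> h.py <<'E'
O=np.array([.6247,.0770,0]); YAW=-26.0
def axes():
    a=np.radians(YAW); return np.array([np.cos(a),np.sin(a),0]),np.array([-np.sin(a),np.cos(a),0])
def W(x,y,z): ax,ay=axes(); return list(O+x*ax+y*ay+[0,0,z])
def J(P): ax,ay=axes(); return np.c_[(P-O)@ax,(P-O)@ay]
ORI=[180,0,YAW]
E
python3 - <<'E'
from h import *
fingers.gripper_to(0.0)
p=W(-.04,0,.18); q=robot.inverse_kinematics(p,ORI); print(q)
robot.move_to(p,ORI); robot.pause(.3)
C=cam("wrist"); im=vision.grab_frame("wrist"); np.savez("w1.npz",K=C[0],T=C[1]); cv2.imwrite("pics/w1.png",im[:,:,::-1])
for l in ["stop","wheel","jig"]: print(l,[(r["rect"],round(r["p"],2)) for r in recognise(l,"wrist")[:2]])
print(robot.current_time_s(),robot.current_tool_pos(),robot.current_contact_force())
E
```

```text
[  13.4922273    30.13246519  -36.28238861   84.01831702   18.22269747
   71.79990638 -140.79017353]
stop [([275.2, 174.7, 102.0, 32.7], 0.66)]
wheel [([276.6, 238.2, 49.5, 41.1], 0.8)]
jig [([275.0, 148.8, 146.7, 297.5], 0.72), ([275.5, 174.9, 95.6, 29.7], 0.24)]
4.725 [0.588746   0.0944974  0.18000976] [-0.10824681 -0.12134318 -0.58723343]
```

View pics/w1.png

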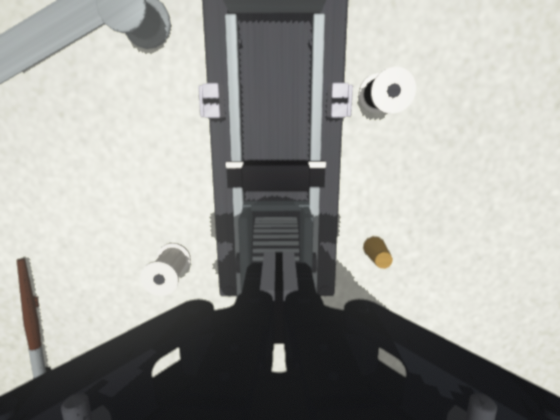

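The wrist view looks straight along the jig. The stop's white lines are at about row 164 and the gauge lines at about row 101. The shut fingertips are at about (278,270), over the wheel. I'll get sub-pixel profiles from this.

Run:
```python
from h import *
g=cv2.imread("pics/w1.png",0).astype(float); d=np.load("w1.npz");C=(d["K"],d["T"])
for a,b,r0,r1 in [(206,217,80,124),(334,345,80,124),(228,239,155,172),(313,324,155,172)]:
    print((a,b,r0),g[r0:r1,a:b].mean(1).round().astype(int))
print("jig edges",J(back([(205,100),(347,100),(220,295),(335,295)],.02,C)))
print("gauge",J(back([(211,101),(340,101)],.046,C)),"stop",J(back([(233,161.5),(318,161.5)],.046,C)))
print(proj([W(-.085,0,.095)],C), proj([W(-.043,s*.045,.076) for s in (1,-1)],C))
```

```text
(206, 217, 80) [104 109 132 172 205 220 222 222 222 223 223 222 222 222 222 220 207 169
 117  79  67  69  87 128 172 203 215 219 220 220 221 222 222 222 221 218
 202 167 134 121 123 129 134 138]
(334, 345, 80) [ 98 106 138 185 218 226 227 227 227 227 227 227 226 226 225 221 203 155
  97  63  58  67 103 156 196 215 219 220 221 221 222 222 223 222 221 214
 186 141 104  92 100 111 119 122]
(228, 239, 155) [162 162 161 159 157 150 155 197 231 240 241 234 199 132  77  56  53]
(313, 324, 155) [160 161 160 158 149 133 154 212 237 243 242 233 187 112  60  48  47]
jig edges [[ 0.03907036  0.0597591 ]
 [ 0.03900467 -0.05371155]
 [-0.13590565  0.05624065]
 [-0.13602012 -0.05208114]]
gauge [[ 0.03762636  0.05010509]
 [ 0.03757189 -0.04365146]] stop [[-0.0063761   0.0357809 ]
 [-0.00642234 -0.02904909]]
[[280.18989167 285.82862433]] [[216.50592334 219.31445708]
 [343.65642415 219.21126672]]
```

```bash
cat >> h.py <<'E'
ax_,ay_=axes(); O=O+.002*ax_+.0025*ay_
def cross(p,r0,lv):  # first upward crossing
    i=np.where((p[:-1]<lv)&(p[1:]>=lv))[0][0]; return r0+i+(lv-p[i])/(p[i+1]-p[i])
def measure(tag):
    """at view pose: x (jig) of gauge line and stop front edge, both sides"""
    robot.line_to(W(-.042,-.0025,.18)); robot.pause(.3)
    C=cam("wrist"); im=vision.grab_frame("wrist"); cv2.imwrite(f"pics/{tag}.png",im[:,:,::-1])
    g=cv2.cvtColor(im,cv2.COLOR_RGB2GRAY).astype(float); out=[]
    for a,b in [(206,217),(334,345)]:
        w=np.clip(180-g[93:108,a:b].mean(1),0,None); out.append(J(back([((a+b)/2,(w@np.arange(93,108))/w.sum())],.046,C))[0,0])
    for a,b in [(228,239),(313,324)]:
        p=g[85:175,a:b].mean(1); k=np.argmax(np.convolve(p,np.ones(5)/5,'same'))  # white centre
        q=p[:k+1]; i=np.where(q<200)[0][-1]; f=i+(200-p[i])/(p[i+1]-p[i])
        out.append(J(back([((a+b)/2,85+f)],.046,C))[0,0])
    out=np.array(out)*1e3; print(tag,out.round(2),"to go mm",round(out[:2].mean()-out[2:].mean(),2),"t",robot.current_time_s()); return out[:2].mean()-out[2:].mean()
def stroke(L,z,v=.04,x0=-.085):
    robot.line_to(W(x0-L/2,0,.127),velocity=.15)
    robot.line_to(W(x0-L/2,0,z),velocity=.04); f1=robot.current_contact_force()
    robot.line_to(W(x0,0,z),velocity=v); f2=robot.current_contact_force()
    robot.line_to(W(x0+L/2,0,z),velocity=v); f3=robot.current_contact_force()
    robot.line_to(W(x0+L/2,0,.127),velocity=.1)
    print("F",np.round([f1,f2,f3],1).tolist())
E
python3 - <<'E'
from h import *
measure("m0")
robot.line_to(W(-.085,0,.122)); robot.pause(.2); print(robot.current_contact_force())
s=robot.line_to(W(-.085,0,.106),velocity=.015,f_stop=3); robot.pause(.2)
print(s,robot.current_tool_pos(),robot.current_contact_force())
robot.line_to(W(-.085,0,.127))
print(robot.current_time_s())
E
```

```text
m0 [36.06 36.32 -8.9  -8.72] to go mm 44.99 t 5.325
[-0.91206833  0.18269894  0.13831614]
True [0.55104791 0.1155905  0.11077398] [0.97899526 0.69064983 3.80925274]
7.3583
```

Run:
```python
from h import *
stroke(.028,.1075)
measure("m1")
```

```text
F [[-1.0, -1.0, 6.2], [-1.3, -1.1, 6.7], [-0.1, -2.0, 5.4]]
m1 [36.03 36.33  2.97  3.14] to go mm 33.12 t 10.4917
```

Run:
```python
from h import *
stroke(.028,.1075); stroke(.028,.1075)
r=measure("m2")
```

```text
F [[-0.9, -0.5, 6.8], [-1.6, -1.1, 6.9], [1.1, -1.3, 6.8]]
F [[-1.0, -1.7, 6.9], [-1.5, -1.1, 6.1], [0.2, -1.3, 5.5]]
m2 [36.02 36.33 26.82 27.06] to go mm 9.23 t 16.35
```

Run:
```python
from h import *
stroke(.0215,.1075)
r=measure("m3")
im=cv2.imread("pics/m3.png")[50:150,180:370]; cv2.imwrite("pics/m3c.png",cv2.resize(im,None,fx=4,fy=4,interpolation=cv2.INTER_CUBIC))
```

```text
F [[-0.9, -0.6, 6.9], [-0.9, -0.3, 7.2], [0.1, -1.1, 6.2]]
m3 [36.01 36.32 35.77 35.99] to go mm 0.29 t 19.725
```

View pics/m3c.png

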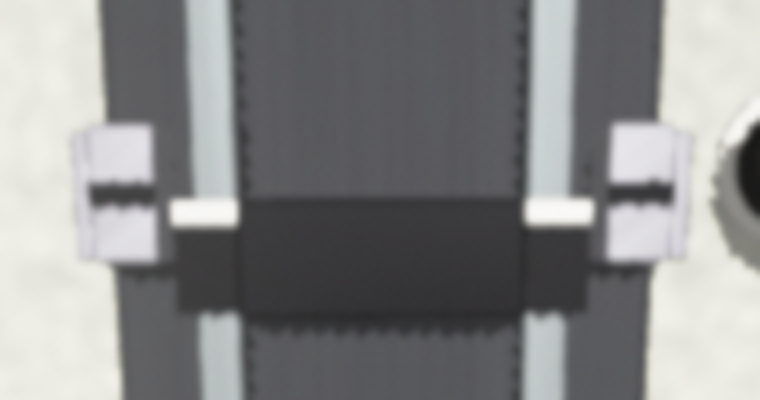

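The picture shows the stop's front edge (crop row about 199) slightly short of the centre of the gauge line (about 193), by roughly 1 mm. My numbers say 0.3 mm, so I'll check the profiles.

Run:
```python
import cv2
g=cv2.imread("pics/m3.png",0).astype(float)
for a,b in [(203,217),(334,346),(224,238),(313,326)]: print(a,g[90:112,a:b].mean(1).round().astype(int))
```

```text
203 [221 221 220 218 200 159 107  75  68  70  87 128 174 203 214 217 218 219
 219 220 220 220]
334 [226 225 224 220 200 152  95  62  57  67 107 161 199 216 220 221 221 221
 222 222 222 222]
224 [166 166 166 165 165 164 164 164 168 193 228 243 246 246 242 224 168 103
  69  63  62  62]
313 [173 172 172 172 172 171 171 171 179 205 234 245 247 247 241 212 143  84
  60  57  57  57]
```

The half-level crossings put the front edge 0.9 to 1.4 mm short. My centroid window was biased by the shadow's tail. I'll add a small corrective roll of about 1.1 mm.

Run:
```python
from h import *
stroke(.0027,.1078,v=.01)
r=measure("m4")
g=cv2.imread("pics/m4.png",0).astype(float)
for a,b in [(203,217),(334,346),(224,238),(313,326)]: print(a,g[90:112,a:b].mean(1).round().astype(int))
im=cv2.imread("pics/m4.png")[50:150,180:370]; cv2.imwrite("pics/m4c.png",cv2.resize(im,None,fx=4,fy=4,interpolation=cv2.INTER_CUBIC))
```

```text
F [[-0.9, -1.2, 6.2], [-2.8, -1.0, 6.6], [-1.0, -0.7, 6.5]]
m4 [36.08 36.35 36.46 36.74] to go mm -0.39 t 22.825
203 [221 221 220 217 200 158 106  75  68  71  91 133 176 204 215 218 218 219
 219 219 219 219]
334 [226 225 224 220 200 152  95  62  57  67 106 160 199 216 220 220 221 221
 222 222 222 222]
224 [164 164 164 164 164 163 162 167 192 228 242 246 246 242 223 165 100  67
  62  62  62  62]
313 [174 173 173 172 172 172 173 180 206 234 245 247 247 241 213 144  84  60
  57  57  57  57]
```

View pics/m4c.png

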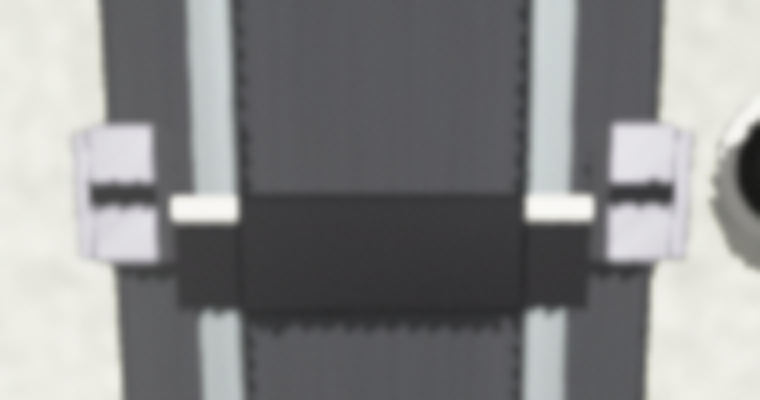

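The front edge (row 98.3) is now level with the gauge line's centre (row 98.1), to within 1 mm by any estimate. I'll retreat and hand in.

Run:
```python
from h import *
robot.line_to(W(-.06,0,.24)); robot.pause(.5)
print(robot.current_time_s(),robot.current_contact_force(),robot.current_dq())
workorder.close_job()
```

```text
23.8917 [ 0.66285321 -0.33869288  0.15291597] [ 0.0059053  -0.12984507 -0.12947649 -0.01526706  0.02104109 -0.03609799
 -0.00763818]
the job is handed in; nothing more can be done
```

The stop is set at the gauge line, and I handed the job in at 23.9 s of the 51 s allowed. No verdict came back.

- **Rolling:** I rolled the wheel under the shut fingertips in four long strokes, then one small corrective stroke. The stop moved about 45 mm. The contact force I sampled was about 5–7 N, and the sled yielded 4–5 mm.
- **Final position:** In the last wrist picture the stop's front edge is at row 98.3 and the centre of the gauge line at row 98.1, so they differ by about 0.2 mm.
- **Disagreement:** My two other estimates differ from that. The automatic measurement says 0.4 mm past the line, but its window was biased. Working from the centre of the white line puts the edge about 0.7 mm short. All three are within the 2.5 mm tolerance.
- **Hand and loose things:** The hand finished with its fingertips about 13 cm above the wheel's top, with no contact force beyond sensor noise. I never moved the arm near the loose things, but I did not measure their positions again at the end.

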